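# Lock a copper wire reel with a two-pin spanner

### The job

Lock the copper wire reel on its stand: take the blue-handled two-pin spanner, set both of its pins down into the two holes of the aluminium lock ring on top of the reel, and with it turn the ring clockwise (seen from above) all the way to its stop, where the ring's red line meets the green line. Then put the spanner back on its wooden rest, pins down in the groove, and leave the other things on the bench where they are.

Things in the scene. Friction and masses are not known exactly. Their poses are not given: they have to be found in the camera images.
- stand: Reel of copper wire on a round steel foot, fixed to the bench, upright: foot 170 mm diameter, 12 mm high, black reel flanges 160 mm diameter, upper flange's top 94 mm above the bench. Origin on the reel's axis at bench height, z up. On the upper flange a green line runs radially at 0.27 rad anticlockwise (from above) from the stand's +x (the locked place) and a white line at its +y (the open place).
- lock_ring (a joint): Angle of the flat aluminium lock ring on top of the reel, rad: 0 = open, red line on the white line; grows as the ring turns clockwise seen from above; hard stop at 1.30 = locked, red line on the green line. It starts at 0 to 0.3. It turns about the reel's vertical axis against a constant friction of 0.25 N m and stays where it is left. Ring: 90 mm outer diameter, 12 mm thick, its top 106.5 mm above the bench.
- ring_top (a point): Point on the reel's axis at the height of the ring's top face (turns with the ring: its x runs from hole_a to hole_b, its y along the red line).
- hole_a (a point): Centre of the mouth of one of the two round holes of the lock ring, in its top face, 32 mm from the axis. Holes: 11 mm diameter, through the ring, 12 mm deep.
- hole_b (a point): Centre of the mouth of the other, opposite hole (64 mm from hole_a). Either pin may go in either hole.
- spanner: Loose two-pin spanner, 0.2 to 0.31 kg: steel crossbar 84 x 24 x 10 mm, two pins under it, and an upright square blue grip 24 x 24 mm rising 60 mm above the crossbar's top, sides parallel to the crossbar. Origin at the centre of the crossbar's underside; x along the crossbar, z up along the grip. Grip from 10 to 70 mm above the origin. A half turn about z looks the same. It stands upright on the rest at the start.
- pin_a (a point): Tip of one spanner pin, 32 mm from the spanner's z axis along its -x, 10 mm below the crossbar's underside. Pins are 8 mm diameter, 10 mm long, tips chamfered to 4.4 mm. Fully in, the crossbar lies on the ring.
- pin_b (a point): Tip of the other spanner pin, at +x.
- grip (a point): Middle of the spanner's blue grip, where to hold it, 45 mm above the spanner's origin.
- rest: Wooden tool rest fixed to the bench, 150 x 70 x 32 mm, with an open groove 14 mm wide and 18 mm deep along its whole length in the middle of its top. Origin at the centre of its underside; x along the groove, z up. The spanner stands on it with its pins in the groove and its crossbar on the top (spanner origin 32 mm above the rest's origin).
- solder: Loose green-rimmed reel of solder, upright, 52 mm diameter, 44 mm high, standing between stand and rest; leave it. Origin at the centre of its underside.
- cutters: Loose orange-handled side cutters lying flat on the far part of the bench, about 125 x 45 x 10 mm; leave them. Origin between the handles at bench height.
- driver: Loose red-handled screwdriver lying on the right part of the bench, 170 mm long; leave it. Origin under it, x along it.
- meter: Loose yellow meter lying on the left near part of the bench, 130 x 70 x 38 mm; leave it. Origin at the centre of its underside.
- clip0: Loose small black battery clip, 26 x 13 x 13 mm, far part of the bench; leave it. Origin at the centre of its underside.
- clip1: Another such clip; leave it. Origin at the centre of its underside.
Not all that is in view belongs to the job. What is shaped like the rest but turquoise is not meant.

How it is judged:
By the outcome, as a careful person would: the job done as asked, in the order asked, and still so for the second after the job is handed in, with the robot touching nothing.
It also fails if it takes over 51 s, if anything falls off the work surface, if the arm or the gripper's body presses on something with over 40 N, if the wrist force passes 120 N, or if a joint passes its speed limit or range.

### The arm

A 7-joint arm with a two-finger parallel gripper is mounted at the origin on the work surface. World frame = base frame: x ahead of the robot, y to its left, z up, the work surface at z = 0. Lengths are in m, angles in rad, forces in N, time in s.
With the tool pointing down it reaches from about 0.425 to 0.825 m from the base axis. Payload 3.6 kg.
Tool frame: the origin (TCP) lies on the centre line of the jaws, within the pads' length; the fingertips stand 8 mm ahead of it and the grasp point (between the pads) lies 11 mm behind it; z points along the fingers, y is the line along which they close (so a half turn about z gives the same grasp; the last joint's range is limited). The gripper opens to 85 mm and grips with 20 to 120 N. Pads are 22 mm wide; open, the fingers measure 114 mm over their backs; the gripper's body (76 mm by 85 mm) begins 54 mm behind the grasp point. The pads swing forward as they close: fully open they stand 13 mm farther back than shut.
Start: joints at [-1.347, 0.615, -0.013, 1.423, 0.008, 1.103, -0.04], TCP at [0.161, 0.63, 0.239] pointing down, gripper open.
Joint ranges: [-3.12, 3.12], [-0.3, 2.06], [-1.34, 1.32], [0.26, 2.42], [-1.36, 4.5], [0.01, 1.98], [-2.84, 2.84]. Speed limits (rad/s): [2.79, 2.79, 3.14, 3.14, 3.14, 3.14, 3.14].

### API

Orientations are given as a unit quaternion [x, y, z, w].
In Python, from bench import * gives the robot as it stands. The module is installed in compiled form; this text tells all that it offers.
- The arm moves only by the tool play_rows, never from a script. Its argument "steps" is a list of rows, each a list of 4 numbers: the shift along the tool's x, y, z in m, then the turn about the tool's z in rad. A call has 1 to 5 rows; each row shifts and turns the commanded pose from where the row before left it, along the tool's axes as they then stand; what a row does not reach is not made up. A row lasts 1/8 s, in which the tool goes at most 62.5 mm and 10.7 degrees, less where a joint would pass 70% of its speed; a pose out of reach is approached as far as the arm can. A call is refused whole if a number of a shift passes 0.0625 or a number of a turn 0.188, either way. A call with a gripper value outside its range is refused whole. "hand" is the opening, from 0 (shut) to 1 (fully open), set as the call begins (left out, the last holds). The fingers move at their own pace and stop on an object; "grip_force" is the grip in N (left out, the last holds). Time passes only in rows, so rows that do not move let the fingers close. It gives the time, the measured TCP pose, the force, the opening and the grip force at its end, in the units of the state.
- get_obs(): the state, without advancing time (a new reading comes with each control period).
- capture(name): name is "side" or "top" or "wrist"; returns (picture, depth): 420x560x3 uint8, red, green, blue; 420x560 float32, m along the optical axis (not along the pixel's ray), 0 where there is no reading.
- calibration(name): a dict with "intrinsics" (3x3 intrinsics, pixels), "R" (3x3) and "t" (3): a world point X has camera coordinates R X + t. Camera axes: x right, y down, z forward; pixel columns grow to the right and rows downward; lengths in m; the calibration is good to about 2 mm. A picture is of the moment at which its call begins: read the wrist's pose just before it. calibration takes no time and is no camera call; for the wrist camera it gives the pose at the moment of the call.
- job_done(): hands the job in; it is judged then, once.
The state is a dict: "time_s": time; "joint_positions": joint angles; "joint_vel": joint speeds; "joint_torque": joint torques, N m; "tool_pos": TCP position; "tool_rot": TCP orientation; "contact_force": force on the tool from outside, world axes, zero at the start; "ft_torque": the same for the moment, N m; "width": finger opening in m; "grip_force": force on a finger pad.
Only numpy, scipy, OpenCV 4.12 (cv2) and the standard library are available. Lean on these libraries where they do the work, as an engineer would, in place of code of your own. Each camera call takes 0.05 s, during which the arm holds its last target. There are 200 camera calls.

## Working session

There is one attempt and no reset: what is moved stays moved. The work goes in short steps, Python scripts to look and compute and a tool call to move; the robot and the scene stay as the last step left them, time stands still between calls to the robot, and variables do not carry over. Pictures are saved under pics/ and viewed, at most 12 in all, crops included, and the job is handed in when it is done.

Besides the shell and the picture viewer there is one more tool, called as name([rows], argument=value, ...), one row to a line, values as JSON. play_rows: Moves the arm, as the interface text tells. Its arguments: {"type":"object","properties":{"steps":{"type":"array"},"hand":{"type":"number"},"grip_force":{"type":"number"}},"required":["steps"]}

```bash
mkdir -p pics
cat > h.py <<'E'
from bench import *
import numpy as np, cv2
from scipy.spatial.transform import Rotation as Ro
def snap(n,f):
    c=calibration(n); im,d=capture(n); np.savez(''+f+'.npz',im=im,d=d,K=c['intrinsics'],R=c['R'],t=c['t'])
    cv2.imwrite('pics/'+f+'.png',im[:,:,::-1]); return im,d,c
def ray(c,u,v,z):
    K=np.array(c['intrinsics']);R=np.array(c['R']);t=np.array(c['t'])
    o=-R.T@t; d=R.T@np.linalg.inv(K)@np.array([u,v,1.]); s=(z-o[2])/d[2]; return o+s*d
def pts(c,d):
    K=np.array(c['intrinsics']);R=np.array(c['R']);t=np.array(c['t'])
    v,u=np.mgrid[:d.shape[0],:d.shape[1]]
    P=np.stack([(u-K[0,2])/K[0,0]*d,(v-K[1,2])/K[1,1]*d,d],-1); return (P-t)@R
E
python3 - <<'E'
from h import *
a,_,c=snap('top','top0'); b,_,c2=snap('side','side0')
print(c,c2); o=get_obs(); print(o)
E
```

```text
{'intrinsics': array([[504.29131796,   0.        , 271.10541193],
       [  0.        , 504.29131796, 208.40552916],
       [  0.        ,   0.        ,   1.        ]]), 'R': array([[-0.01738279, -0.99980747, -0.00910236],
       [-0.99863238,  0.01780987, -0.04915467],
       [ 0.04930732,  0.00823547, -0.9987497 ]]), 't': array([0.03684234, 0.51311176, 1.52436308])} {'intrinsics': array([[443.41382613,   0.        , 282.856929  ],
       [  0.        , 443.41382613, 202.6525638 ],
       [  0.        ,   0.        ,   1.        ]]), 'R': array([[-0.92066663, -0.39030839,  0.00568507],
       [-0.27887141,  0.64747669, -0.70922822],
       [ 0.27313678, -0.65454816, -0.70495603]]), 't': array([0.49147715, 0.18622226, 0.97926214])}
{'time_s': 0.1, 'joint_positions': array([-1.34747465,  0.61581584, -0.01263655,  1.42474797,  0.00810307,
        1.10342179, -0.0403967 ]), 'joint_vel': array([ 0.00162411, -0.00251714, -0.00112028, -0.00192526,  0.00048151,
       -0.00082094, -0.0016513 ]), 'joint_torque': array([ 1.37855874e-03, -4.70382571e+01,  2.60267314e-01, -1.71569252e+01,
        1.01066299e-02,  5.88752911e-03, -6.24027038e-06]), 'tool_pos': array([0.16051165, 0.62916986, 0.23825516]), 'tool_rot': array([ 1.24543218e-01,  9.92213492e-01, -1.16361136e-03, -1.35450095e-04]), 'contact_force': array([-0.49591835, -0.2350761 ,  0.17150935]), 'ft_torque': array([-0.003839  ,  0.00641141, -0.03777907]), 'grip_force': 0.0, 'width': 0.08541053925076592}
```

View pics/top0.png

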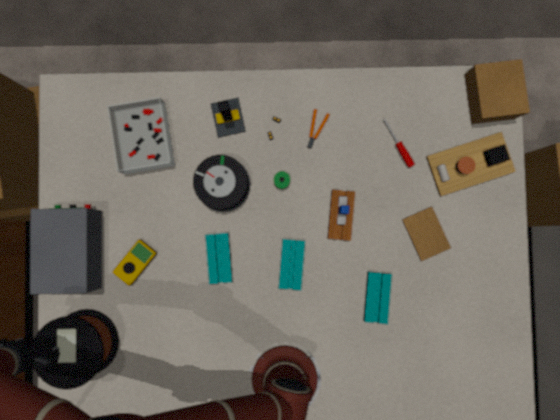

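View pics/side0.png

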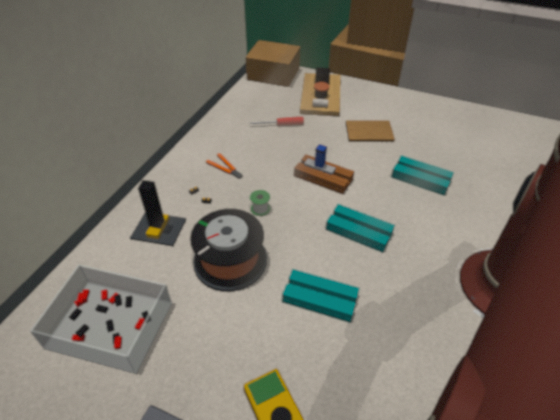

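The top view shows the stand at (221,182), with the green line up, the white line left and the red line near the white one. The spanner's blue grip is at (343,211) on the brown rest at (342,215). Things that could be mistaken for them are the turquoise rests at (219,258), (292,264) and (377,297), the brown board at (427,233), and the wooden board at (470,163) with its dark knob. The brown rest carrying the blue grip fits the description.

Run:
```python
from h import *
z=np.load('top0.npz');im=z['im'];c=dict(intrinsics=z['K'],R=z['R'],t=z['t'])
hsv=cv2.cvtColor(im,cv2.COLOR_RGB2HSV).astype(int);H,S,V=hsv[...,0],hsv[...,1],hsv[...,2]
def blob(m,box,zz,n):
    x0,y0,x1,y1=box;k=np.zeros(m.shape,bool);k[y0:y1,x0:x1]=m[y0:y1,x0:x1]
    v,u=np.nonzero(k)
    if len(u)<5: print(n,len(u));return
    r=cv2.minAreaRect(np.stack([u,v],1).astype(np.float32))
    print(n,len(u),(u.mean().round(1),v.mean().round(1)),ray(c,u.mean(),v.mean(),zz).round(4),'rect',ray(c,*r[0],zz).round(4),r[1],r[2])
    return k
blob((H>105)&(H<130)&(S>120),(325,190,360,240),.102,'grip')
blob((H<20)&(S>100)&(V>60),(320,180,365,250),.032,'rest')
blob((S<60)&(V>110),(200,160,243,205),.1065,'ring')
blob((V<60),(185,145,260,220),.094,'flange')
blob(((H<8)|(H>172))&(S>100),(200,160,222,190),.1065,'red')
blob((H>45)&(H<85)&(S>90),(210,150,235,170),.094,'green')
blob((S<70)&(V>120),(188,165,203,180),.094,'white')
blob((H>45)&(H<85)&(S>90),(270,168,295,195),.044,'solder')
a=im[140:240,185:365][:,:,::-1];cv2.imwrite('pics/c0.png',cv2.resize(a,None,fx=4.4,fy=4.4,interpolation=cv2.INTER_CUBIC))
```

```text
grip 68 (np.float64(343.6), np.float64(209.5)) [ 0.5026 -0.1807  0.102 ] rect [ 0.5024 -0.1804  0.102 ] (7.0, 9.0) 90.0
rest 834 (np.float64(340.4), np.float64(216.3)) [ 0.4851 -0.1801  0.032 ] rect [ 0.49   -0.1815  0.032 ] (22.996078491210938, 49.25144577026367) 5.19442892074585
ring 695 (np.float64(219.1), np.float64(180.6)) [0.5917 0.1751 0.1065] rect [0.5875 0.1696 0.1065] (44.0, 42.0) 90.0
flange 1481 (np.float64(223.2), np.float64(185.0)) [0.5799 0.1646 0.094 ] rect [0.5862 0.1702 0.094 ] (56.84724807739258, 53.255252838134766) 38.65980911254883
red 6 (np.float64(209.5), np.float64(174.0)) [0.6112 0.2024 0.1065] rect [0.6112 0.2024 0.1065] (6.37905216217041, 0.5547001957893372) 33.6900634765625
green 47 (np.float64(221.4), np.float64(159.9)) [0.6534 0.169  0.094 ] rect [0.6532 0.1818 0.094 ] (8.0, 14.0) 90.0
white 105 (np.float64(191.5), np.float64(171.2)) [0.622  0.2561 0.094 ] rect [0.6193 0.2461 0.094 ] (14.0, 14.0) 0.0
solder 208 (np.float64(281.5), np.float64(179.8)) [ 0.5972 -0.005   0.044 ] rect [ 0.5967 -0.0051  0.044 ] (16.0, 15.0) 90.0
```

View pics/c0.png

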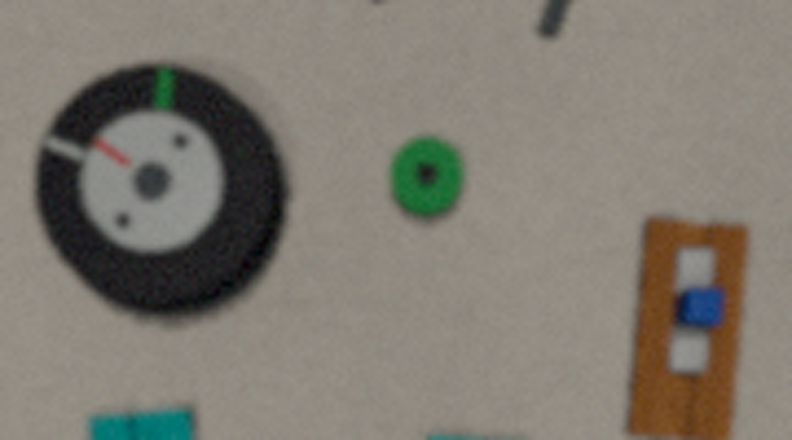

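The crop confirms the choice: the steel crossbar with the blue grip on the brown rest is at crop (690,310), which is top-view (342,210). The ring centre is at crop (152,181) and its holes are at (181,141) and (122,220). The red line runs from (97,140) to (128,163).

```bash
cat >> h.py <<'E'
def go(x,y,z,yaw=None):
    o=get_obs();R=Ro.from_quat(o['tool_rot']).as_matrix();p=o['tool_pos']
    y0=np.degrees(np.arctan2(R[1,1],R[0,1]))
    print('t',round(o['time_s'],2),'pos',p.round(4),'yawY',y0.round(2),'tool d',(R.T@(np.array([x,y,z])-p)).round(4), 'tool z',R[:,2].round(4),'F',o['contact_force'].round(1))
    if yaw is not None:
        d=(y0-yaw+90)%180-90; print('turn',np.radians(d).round(4),'deg',d.round(2))
E
python3 - <<'E'
from h import *
z=np.load('top0.npz');c=dict(intrinsics=z['K'],R=z['R'],t=z['t'])
f=lambda u,v,h:ray(c,185+u/4.4-.4,140+v/4.4-.4,h)
an=lambda a,b:np.degrees(np.arctan2(*(b-a)[1::-1]))
A=f(122,220,.1065);B=f(181,141,.1065);C=f(152,181,.1065)
print('ring',C,'mid',(A+B)/2,np.linalg.norm(A-B),'hole ang',an(A,B))
a=f(687,373,.042);b=f(695,248,.042);print('bar',(a+b)/2,np.linalg.norm(b-a),an(a,b))
print('red ang',an(C,f(97,140,.1065)),'green',an(f(152,181,.094),f(165,85,.094)),'white',an(f(152,181,.094),f(62,148,.094)))
s=(a+b)/2; go(s[0],s[1],.25,an(a,b)+90)
E
```

```text
ring [0.59128056 0.17488494 0.1065    ] mid [0.59163359 0.17519275 0.1065    ] 0.0643709654188369 hole ang -37.500589356574224
bar [ 0.50327233 -0.18294716  0.042     ] 0.0851221367689369 -5.0415321234120976
red ang 52.289518450582754 green -8.401083285145237 white 68.79991494805118
t 0.1 pos [0.1605 0.6292 0.2383] yawY 75.69 tool d [-0.5328 -0.7022 -0.0101] tool z [-6.0e-04 -2.3e-03 -1.0e+00] F [-0.5 -0.2  0.2]
turn -0.1617 deg -9.27
```

play_rows([
  [-0.02,-0.027,0,0],
  [-0.036,-0.047,0,0],
  [-0.036,-0.047,0,0],
  [-0.036,-0.047,0,0],
  [-0.036,-0.047,0,0],
], hand=1)

```text
time_s: 0.72
tool_pos: [0.267, 0.3788, 0.2391]
tool_rot: [0.125, 0.992, -0.0, 0.0]
contact_force: [0.4, 0.6, 0.0]
width: 0.0856
grip_force: 0.0
```

play_rows([
  [-0.036,-0.047,0,0],
  [-0.036,-0.047,0,0],
  [-0.036,-0.047,0,0],
  [-0.036,-0.047,0,0],
  [-0.036,-0.047,0,0],
])

```text
time_s: 1.35
tool_pos: [0.3831, 0.107, 0.2394]
tool_rot: [0.124, 0.992, 0.0, 0.0]
contact_force: [1.2, -0.8, -1.1]
width: 0.0853
grip_force: 0.0
```

play_rows([
  [-0.036,-0.047,0,0],
  [-0.036,-0.047,0,0],
  [-0.036,-0.047,0,0],
  [-0.036,-0.047,0,0],
  [-0.009,-0.017,0,-0.16],
])

```text
time_s: 1.98
tool_pos: [0.4809, -0.1321, 0.2389]
tool_rot: [0.046, 0.999, -0.001, 0.0]
contact_force: [-0.4, 0.2, 0.3]
width: 0.0856
grip_force: 0.0
```

Run:
```python
from h import *
go(.5033,-.183,.2,85)
im,d,c=snap('wrist','w0')
go(.5033,-.183,.2,85)
o=-np.array(c['R']).T@c['t'];print(o,c['R'])
```

```text
t 1.98 pos [ 0.4809 -0.1321  0.2389] yawY 84.77 tool d [-0.027  -0.0486  0.0391] tool z [-1.0e-04 -2.5e-03 -1.0e+00] F [-0.4  0.2  0.3]
turn -0.004 deg -0.23
t 2.02 pos [ 0.4807 -0.1336  0.239 ] yawY 84.9 tool d [-0.0269 -0.047   0.0391] tool z [ 2.0e-04 -3.7e-03 -1.0e+00] F [ 0.5 -1.4  1.2]
turn -0.0018 deg -0.1
[ 0.40930061 -0.12568623  0.37368017] [[ 0.09042927  0.9958978  -0.00318023]
 [ 0.95564148 -0.08587425  0.28173565]
 [ 0.28030682 -0.02851631 -0.95948679]]
```

View pics/w0.png

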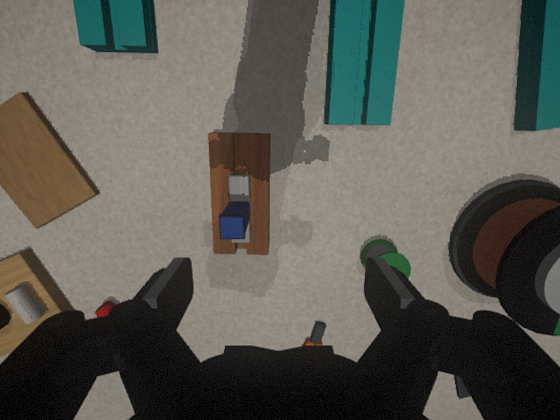

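The wrist view shows the brown rest from (209,133) to (270,253). The crossbar shows at (239,185) and the blue grip's top face is near (232,226).

Run:
```python
from h import *
z=np.load('w0.npz');im=z['im'];d=z['d'];c=dict(intrinsics=z['K'],R=z['R'],t=z['t'])
hsv=cv2.cvtColor(im,cv2.COLOR_RGB2HSV).astype(int);H,S,V=hsv[...,0],hsv[...,1],hsv[...,2]
P=pts(c,d);reg=np.zeros(H.shape,bool);reg[125:265,200:280]=1
blue=(H>105)&(H<130)&(S>110)&reg
zb=P[...,2][blue&(d>0)];print('blue z max',np.percentile(zb,[50,80,95]))
m=blue&(P[...,2]>.094)
v,u=np.nonzero(m);r=cv2.minAreaRect(np.stack([u,v],1).astype(np.float32));print('griptop',len(u),r,ray(c,*r[0],.102),P[m].mean(0))
br=(H<20)&(S>90)&(V>45)&reg
v,u=np.nonzero(br|blue|((P[...,2]>.025)&reg));r=cv2.minAreaRect(np.stack([u,v],1).astype(np.float32))
b=cv2.boxPoints(r);q=np.array([ray(c,*x,.032) for x in b]);print('rest',b.round(0).tolist(),q.round(4).tolist(),q.mean(0))
m2=reg&(P[...,2]>.036)&(P[...,2]<.047)&(S<70)
v,u=np.nonzero(m2);print('bar',len(u),P[m2].mean(0),[u.min(),u.max(),v.min(),v.max()],P[m2][:,:2].min(0),P[m2][:,:2].max(0))
X=P[m2][:,:2];w=np.polyfit(X[:,0],X[:,1],1);print('bar ang',np.degrees(np.arctan(w[0])))
a=im[120:270,190:290][:,:,::-1];cv2.imwrite('pics/c1.png',cv2.resize(a,None,fx=4,fy=4,interpolation=cv2.INTER_CUBIC))
```

```text
blue z max [0.10191847 0.10249934 0.10297943]
griptop 493 ((231.5, 227.5), (21.0, 23.0), 90.0) [ 0.50369426 -0.18160383  0.102     ] [ 0.50335602 -0.18149312  0.10248488]
rest [[198.0, 134.0], [274.0, 128.0], [283.0, 259.0], [208.0, 265.0]] [[0.4123, -0.2181, 0.032], [0.4141, -0.1326, 0.032], [0.5771, -0.1358, 0.032], [0.5762, -0.2334, 0.032]] [ 0.49494575 -0.17996928  0.032     ]
bar 712 [ 0.48915706 -0.17870665  0.04191133] [np.int64(229), np.int64(250), np.int64(174), np.int64(242)] [ 0.46077145 -0.19706121] [ 0.54596212 -0.1659434 ]
bar ang -1.42786094674492
```

View pics/c1.png

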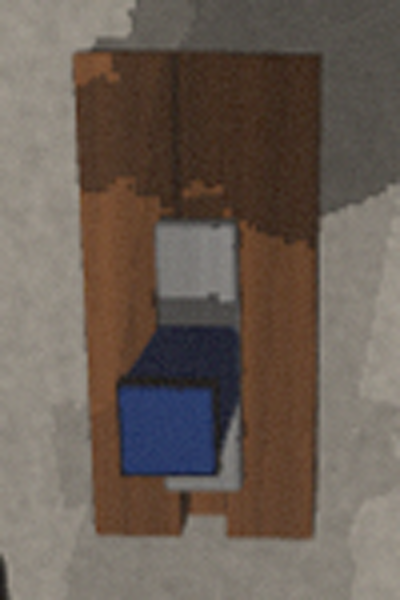

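The close crop confirms the spanner: blue grip top at crop (168,427), grey crossbar from (155,222) to (240,490), and brown rest corners at (77,53), (320,55), (315,537) and (97,535).

Run:
```python
from h import *
z=np.load('w0.npz');c=dict(intrinsics=z['K'],R=z['R'],t=z['t'])
f=lambda p,h:ray(c,190+p[0]/4-.4,120+p[1]/4-.4,h)
an=lambda a,b:np.degrees(np.arctan2(*(b-a)[1::-1]))
q=[f(p,.032) for p in [(77,53),(320,55),(315,537),(97,535)]];print('rest',np.mean(q,0),an(q[0],q[3]),an(q[1],q[2]),np.linalg.norm(q[0]-q[3]),np.linalg.norm(q[0]-q[1]))
q=[f(p,.042) for p in [(155,222),(236,224),(241,490),(165,490)]];print('bar',np.mean(q,0),an(q[0],q[3]),an(q[1],q[2]),np.linalg.norm(q[0]-q[3]))
g=[f(p,.102) for p in [(119,383),(216,379),(218,474),(122,475)]];print('grip',np.mean(g,0),an(g[0],g[3]),an(g[1],g[2]),[np.linalg.norm(g[0]-g[3]),np.linalg.norm(g[0]-g[1])])
go(.5036,-.1816,.13,85)
```

```text
rest [ 0.49008751 -0.18021341  0.032     ] -6.575525765821029 -6.279992370413398 0.14935780817672953 0.06899178096613166
bar [ 0.50329674 -0.18153519  0.042     ] -5.829954637750913 -5.761479811221193 0.0829127542435228
grip [ 0.50286226 -0.18120497  0.102     ] -6.6687823634844525 -5.955469017263603 [np.float64(0.024180826003526973), np.float64(0.023793761940043623)]
t 2.02 pos [ 0.4807 -0.1336  0.239 ] yawY 84.9 tool d [-0.027  -0.0453  0.1091] tool z [ 2.0e-04 -3.7e-03 -1.0e+00] F [ 0.5 -1.4  1.2]
turn -0.0018 deg -0.1
```

play_rows([
  [-0.014,-0.023,0.03,0.02],
  [-0.013,-0.023,0.03,0],
  [0,0,0.03,0],
  [0,0,0,0],
])

```text
time_s: 2.52
tool_pos: [0.5007, -0.1746, 0.1471]
tool_rot: [0.055, 0.998, 0.001, -0.003]
contact_force: [0.9, 0.0, 0.9]
width: 0.0852
grip_force: 0.0
```

Run:
```python
from h import *
go(.5033,-.1814,.066,83.8)
```

```text
t 2.52 pos [ 0.5007 -0.1746  0.1471] yawY 83.67 tool d [-0.0039 -0.0067  0.0811] tool z [-0.0063  0.0026 -1.    ] F [0.9 0.  0.9]
turn -0.0024 deg -0.13
```

play_rows([
  [-0.004,-0.006,0.01,0],
  [0,0,0.02,0],
  [0,0,0.025,0],
  [0,0,0.022,0],
  [0,0,0,0],
])

```text
time_s: 3.15
tool_pos: [0.5057, -0.1822, 0.0719]
tool_rot: [0.055, 0.998, 0.0, -0.001]
contact_force: [-0.2, -0.2, -0.4]
width: 0.0853
grip_force: 0.0
```

Run:
```python
from h import *
go(.5033,-.1814,.066,83.8)
```

```text
t 3.15 pos [ 0.5057 -0.1822  0.0719] yawY 83.72 tool d [0.0025 0.0005 0.0059] tool z [-1.4e-03  6.0e-04 -1.0e+00] F [-0.2 -0.2 -0.4]
turn -0.0015 deg -0.08
```

play_rows([
  [0.0025,0,0.004,0],
  [0,0,0,0],
])

```text
time_s: 3.4
tool_pos: [0.5037, -0.1825, 0.0692]
tool_rot: [0.055, 0.998, -0.0, 0.001]
contact_force: [-0.4, 0.2, 0.9]
width: 0.0852
grip_force: 0.0
```

play_rows([
  [0,0,0,0],
  [0,0,0,0],
  [0,0,0,0],
  [0,0,0,0],
  [0,0,0,0],
], hand=0, grip_force=80)

```text
time_s: 4.03
tool_pos: [0.5035, -0.1823, 0.0685]
tool_rot: [0.055, 0.998, -0.0, 0.0]
contact_force: [-0.7, 0.5, 2.7]
width: 0.0234
grip_force: 78.3
```

Run:
```python
from h import *
go(.5033,-.1814,.066,83.8); o=get_obs(); print(o['width'],o['grip_force'],o['ft_torque'])
```

```text
t 4.03 pos [ 0.5035 -0.1823  0.0685] yawY 83.71 tool d [0.0003 0.0008 0.0025] tool z [ 2.e-04 -0.e+00 -1.e+00] F [-0.7  0.5  2.7]
turn -0.0015 deg -0.09
0.02335621377304764 78.28351378440857 [ 0.06066775  0.09834101 -0.01943662]
```

play_rows([
  [0,0,-0.02,0],
  [0,0,-0.04,0],
  [0,0,-0.04,0],
  [0,0,-0.03,0],
  [0,0,0,0],
])

```text
time_s: 4.65
tool_pos: [0.5045, -0.1828, 0.1999]
tool_rot: [0.055, 0.998, -0.001, 0.002]
contact_force: [0.1, -0.8, -2.7]
width: 0.023
grip_force: 78.5
```

play_rows([
  [-0.004,0.03,0,0],
  [-0.008,0.055,0,0],
  [-0.008,0.055,0,0],
  [-0.008,0.055,0,0],
  [-0.008,0.055,0,0],
])

```text
time_s: 5.28
tool_pos: [0.5655, 0.0638, 0.1958]
tool_rot: [0.055, 0.998, -0.001, -0.002]
contact_force: [0.9, -0.1, -1.4]
width: 0.0231
grip_force: 78.7
```

play_rows([
  [-0.008,0.055,0,0],
  [-0.006,0.04,0,0.1],
  [0,0,0,0.16],
  [0,0,0,0.16],
  [0,0,0,0.12],
])

```text
time_s: 5.9
tool_pos: [0.5894, 0.155, 0.1953]
tool_rot: [0.321, 0.947, -0.002, -0.002]
contact_force: [-0.8, -0.4, -2.0]
width: 0.0229
grip_force: 78.9
```

play_rows([
  [0,0,0,0],
  [0,0,0,0],
])

```text
time_s: 6.15
tool_pos: [0.5903, 0.155, 0.1969]
tool_rot: [0.318, 0.948, -0.001, -0.001]
contact_force: [0.4, 0.2, -2.4]
width: 0.0233
grip_force: 78.9
```

Run:
```python
from h import *
go(.5914,.175,.17,52.5)
im,d,c=snap('wrist','w1'); snap('side','s1'); snap('top','t1')
go(.5914,.175,.17,52.5); o=get_obs(); print(o['width'],o['grip_force'])
```

```text
t 6.15 pos [0.5903 0.155  0.1969] yawY 52.87 tool d [0.0111 0.0167 0.0269] tool z [-2.4e-03 -8.0e-04 -1.0e+00] F [ 0.4  0.2 -2.4]
turn 0.0064 deg 0.37
t 6.3 pos [0.5908 0.155  0.1979] yawY 52.81 tool d [0.0116 0.0163 0.0279] tool z [-7.e-04 -1.e-04 -1.e+00] F [ 0.5 -0.6 -1.4]
turn 0.0053 deg 0.31
0.023081068581331937 78.94915223121643
```

View pics/w1.png

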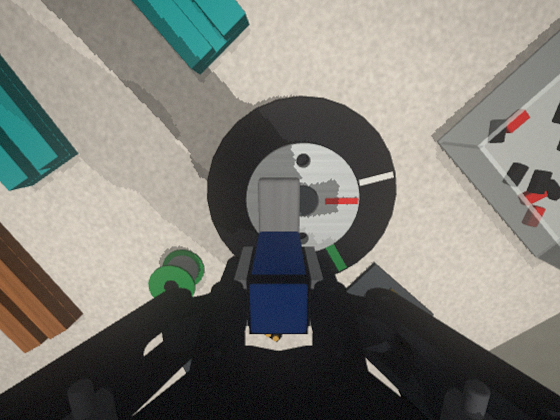

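The wrist view shows the ring centred near (306,198), with holes at (303,160) and (304,238) and the red line at (342,201). The bar's far end is at (258–299,178), about 25 mm to one side.

```bash
cat > m.py <<'E'
from h import *
from scipy.optimize import least_squares
z=np.load('w1.npz');im=z['im'];d=z['d'];c=dict(intrinsics=z['K'],R=z['R'],t=z['t'])
an=lambda a,b:np.degrees(np.arctan2(*(b-a)[1::-1]))
P=pts(c,d);hsv=cv2.cvtColor(im,cv2.COLOR_RGB2HSV).astype(int);H,S,V=hsv[...,0],hsv[...,1],hsv[...,2]
ring=(P[...,2]>.1025)&(P[...,2]<.112)&(d>0);ring[265:]=0
print('ring z',np.median(P[ring][:,2]))
cn=max(cv2.findContours(ring.astype(np.uint8),0,cv2.CHAIN_APPROX_NONE)[0],key=len)[:,0]
q=np.array([ray(c,*p,.1065) for p in cn])[:,:2]
r=least_squares(lambda x:np.hypot(*(q-x[:2]).T)-.045,[.591,.175],loss='cauchy',f_scale=.0007)
print('ring c',r.x,(abs(r.fun)<.0015).sum(),len(q))
g=cv2.cvtColor(im,cv2.COLOR_RGB2GRAY)
for n,(u0,v0) in dict(h1=(303,160),h2=(304,238)).items():
    s=g[v0-11:v0+12,u0-11:u0+12]; m=(s<60); vv,uu=np.nonzero(m)
    print(n,m.sum(),uu.min()+u0-11,uu.max()+u0-11,vv.min()+v0-11,vv.max()+v0-11,uu.mean()+u0-11,vv.mean()+v0-11,ray(c,uu.mean()+u0-11,vv.mean()+v0-11,.1065))
red=((H<8)|(H>172))&(S>110);red[:180]=0;red[220:]=0;red[:,:315]=0;red[:,365:]=0
v,u=np.nonzero(red);print('red',ray(c,u.mean(),v.mean(),.1065),an(np.r_[r.x,0],ray(c,u.mean(),v.mean(),.1065)))
bar=(P[...,2]>.155)&(P[...,2]<.18)&(d>0)&(S<70);bar[235:]=0;bar[:,:240]=0;bar[:,315:]=0
B=P[bar];zb=np.median(B[:,2]);v,u=np.nonzero(bar);print('bar z',zb,u.min(),u.max(),v.min(),v.max())
w=ray(c,259,179,zb),ray(c,299,178,zb),ray(c,259,225,zb),ray(c,299,225,zb);print('far end',(w[0]+w[1])/2,np.linalg.norm(w[0]-w[1]),an(w[2],w[0]),an(w[3],w[1]))
a=im[130:350,210:410][:,:,::-1];cv2.imwrite('pics/c2.png',cv2.resize(a,None,fx=3,fy=2.7,interpolation=cv2.INTER_CUBIC))
E
sed -i 's/fx=3,fy=2.7/fx=2.7,fy=2.7/' m.py; python3 m.py
```

```text
ring z 0.10653646878953224
ring c [0.59134285 0.17732864] 263 444
h1 96 297 308 155 165 302.53125 159.66666666666666 [0.56521421 0.19627616 0.1065    ]
h2 177 293 306 232 249 297.7570621468927 240.45197740112994 [0.61694501 0.15414931 0.1065    ]
red [0.61005179 0.20195584 0.1065    ] 52.77657583044611
bar z 0.17035760040443598 258 299 177 233
far end [0.55670294 0.18011852 0.1703576 ] 0.02239720762344474 141.85063329978436 144.05621369435923
```

View pics/c2.png

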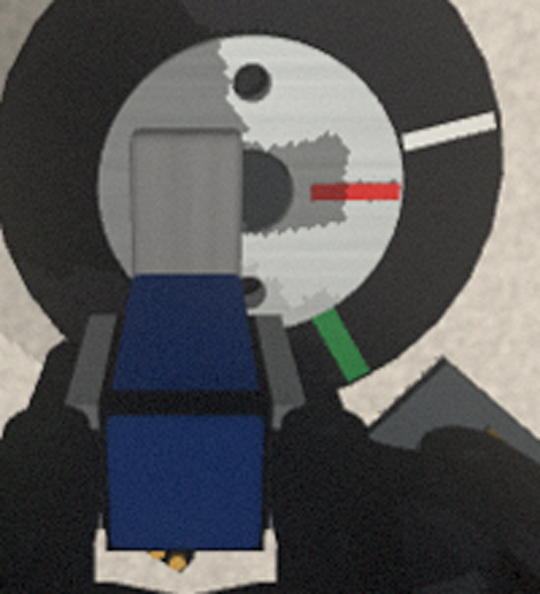

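Run:
```python
from h import *
go(.5915,.1775,.16,53.2)
```

```text
t 6.3 pos [0.5908 0.155  0.1979] yawY 52.81 tool d [0.013  0.0184 0.0379] tool z [-7.e-04 -1.e-04 -1.e+00] F [ 0.5 -0.6 -1.4]
turn -0.0069 deg -0.39
```

play_rows([
  [0.013,0.0185,0,-0.005],
  [0,0,0.02,0],
  [0,0,0.015,0],
  [0,0,0,0],
  [0,0,0,0],
])

```text
time_s: 6.92
tool_pos: [0.5923, 0.1778, 0.1637]
tool_rot: [0.317, 0.948, 0.0, 0.0]
contact_force: [0.1, 0.5, -2.7]
width: 0.023
grip_force: 79.0
```

Run:
```python
from h import *
go(.5915,.1775,.15,53.2)
im,d,c=snap('wrist','w2');go(.5915,.1775,.15,53.2)
a=im[120:320,200:400][:,:,::-1];cv2.imwrite('pics/c3.png',cv2.resize(a,None,fx=3,fy=3,interpolation=cv2.INTER_CUBIC))
```

```text
t 6.92 pos [0.5923 0.1778 0.1637] yawY 53.04 tool d [ 0.0005 -0.0007  0.0137] tool z [ 1.e-03  1.e-04 -1.e+00] F [ 0.1  0.5 -2.7]
turn -0.0027 deg -0.16
t 6.97 pos [0.5925 0.1777 0.164 ] yawY 53.04 tool d [ 0.0006 -0.0008  0.014 ] tool z [ 1.6e-03  3.0e-04 -1.0e+00] F [ 0.3 -0.4 -2.3]
turn -0.0028 deg -0.16
```

View pics/c3.png

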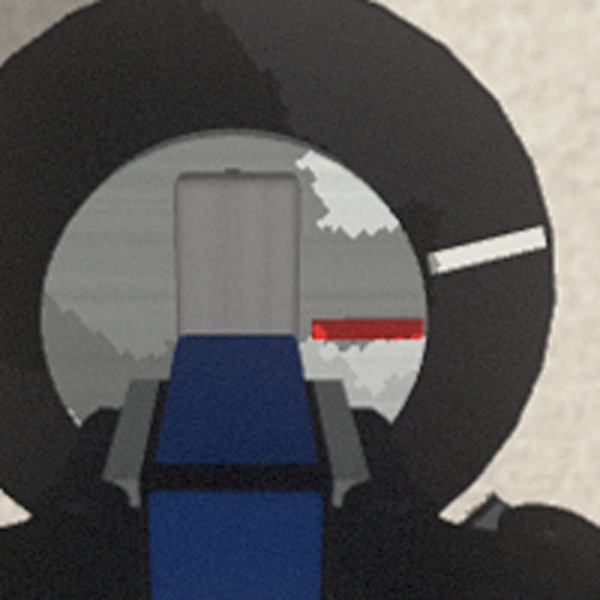

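The close crop shows the bar's end at crop (176–299,175), with a sliver of the hole just past it at (231,170). The red line is level at (367,329), so the spanner looks aligned.

Run:
```python
from h import *
from scipy.optimize import least_squares
z=np.load('w2.npz');im=z['im'];d=z['d'];c=dict(intrinsics=z['K'],R=z['R'],t=z['t'])
an=lambda a,b:np.degrees(np.arctan2(*(b-a)[1::-1]))
P=pts(c,d);hsv=cv2.cvtColor(im,cv2.COLOR_RGB2HSV).astype(int);H,S,V=hsv[...,0],hsv[...,1],hsv[...,2]
ring=(P[...,2]>.1025)&(P[...,2]<.112)&(d>0);ring[255:]=0
cn=max(cv2.findContours(ring.astype(np.uint8),0,cv2.CHAIN_APPROX_NONE)[0],key=len)[:,0]
q=np.array([ray(c,*p,.1065) for p in cn])[:,:2]
r=least_squares(lambda x:np.hypot(*(q-x[:2]).T)-.045,[.591,.177],loss='cauchy',f_scale=.0007)
print('ring c',r.x,(abs(r.fun)<.0015).sum(),len(q))
red=((H<8)|(H>172))&(S>110);red[:220]=0;red[240:]=0;red[:,:300]=0;red[:,345:]=0
v,u=np.nonzero(red);X=ray(c,u.mean(),v.mean(),.1065);print('red',an(np.r_[r.x,0],X))
bar=(P[...,2]>.125)&(P[...,2]<.145)&(d>0)&(S<70);bar[232:]=0
zb=np.median(P[bar][:,2]);f=lambda a,b:ray(c,200+a/3-.33,120+b/3-.33,zb)
w=f(175,174),f(300,174),f(178,325),f(300,325);e=(w[0]+w[1])/2;g=an(w[2],w[0]),an(w[3],w[1]);A=np.radians(np.mean(g)-180)
print('bar z',zb,g,'end',e,'centre',e[:2]+.042*np.array([np.cos(A),np.sin(A)]),e[:2]+.042*np.array([np.cos(np.radians(-37)),np.sin(np.radians(-37))]),'w',np.linalg.norm(w[0]-w[1]))
```

```text
ring c [0.59136077 0.17737757] 240 486
red 52.62354311757145
bar z 0.1371449221813194 (np.float64(143.08934472129664), np.float64(144.27841668840972)) end [0.55835173 0.20300535 0.13714492] centre [0.59219372 0.17813128] [0.59189442 0.17772912] w 0.023302027168924634
```

play_rows([
  [0.0004,-0.0007,0.004,0],
  [0,0,0.004,0],
  [0,0,0.004,0],
  [0,0,0.003,0],
  [0,0,0,0],
])

```text
time_s: 7.6
tool_pos: [0.5908, 0.1774, 0.1479]
tool_rot: [0.317, 0.948, -0.0, -0.0]
contact_force: [0.4, -0.1, -2.8]
width: 0.0236
grip_force: 79.0
```

play_rows([
  [0,0,0.003,0],
  [0,0,0,0],
  [0,0,0,0],
])

```text
time_s: 7.98
tool_pos: [0.5911, 0.1774, 0.1453]
tool_rot: [0.317, 0.948, -0.0, 0.0]
contact_force: [-0.7, 0.5, -2.7]
width: 0.0232
grip_force: 79.0
```

play_rows([
  [0,0,0.002,0],
  [0,0,0,0],
  [0,0,0,0],
])

```text
time_s: 8.35
tool_pos: [0.591, 0.1774, 0.1433]
tool_rot: [0.317, 0.948, -0.0, -0.0]
contact_force: [-0.2, -0.4, -2.5]
width: 0.0234
grip_force: 79.0
```

Run:
```python
from h import *
go(.5914,.1774,.143,53.2);print(get_obs()['ft_torque'])
```

```text
t 8.35 pos [0.591  0.1774 0.1433] yawY 53.06 tool d [-0.0003  0.0002  0.0003] tool z [-2.e-04 -1.e-04 -1.e+00] F [-0.2 -0.4 -2.5]
turn -0.0025 deg -0.14
[-0.04949905  0.01300825 -0.00148827]
```

Run:
```python
from h import *
z=np.load('w1.npz');c=dict(intrinsics=z['K'],R=z['R'],t=z['t'])
C=np.array([.5914,.1774])
for n,p in dict(w=(448,132),g=(340,345)).items():
    X=ray(c,210+p[0]/2.7-.3,130+p[1]/2.7-.3,.094);print(n,np.degrees(np.arctan2(*(X[:2]-C)[::-1])))
```

```text
w 67.06918905431654
g -7.425916945192909
```

play_rows([
  [0,0,0,0.08],
  [0,0,0,0.12],
  [0,0,0,0.12],
  [0,0,0,0.12],
  [0,0,0,0.06],
])

```text
time_s: 8.98
tool_pos: [0.5913, 0.1778, 0.1434]
tool_rot: [0.542, 0.841, 0.0, 0.0]
contact_force: [0.6, 0.8, -2.0]
width: 0.0232
grip_force: 78.9
```

Run:
```python
from h import *
go(.5914,.1774,.143,53.2);print(get_obs()['ft_torque'])
```

```text
t 8.97 pos [0.5913 0.1778 0.1434] yawY 24.39 tool d [-0.0004 -0.      0.0004] tool z [ 7.e-04 -2.e-04 -1.e+00] F [ 0.6  0.8 -2. ]
turn -0.5029 deg -28.81
[ 0.05481895 -0.11592622  0.27034272]
```

play_rows([
  [0,0,0,0.11],
  [0,0,0,0.12],
  [0,0,0,0.12],
  [0,0,0,0.1],
  [0,0,0,0.04],
])

```text
time_s: 9.6
tool_pos: [0.5914, 0.1779, 0.1434]
tool_rot: [0.729, 0.684, 0.0, 0.0]
contact_force: [0.9, 0.6, -2.6]
width: 0.023
grip_force: 79.0
```

play_rows([
  [0,0,0,0.03],
  [0,0,0,0],
  [0,0,0,0],
])

```text
time_s: 9.98
tool_pos: [0.5913, 0.1779, 0.1434]
tool_rot: [0.739, 0.673, 0.001, -0.0]
contact_force: [1.0, 0.9, -3.7]
width: 0.0233
grip_force: 78.9
```

Run:
```python
from h import *
go(.5914,.1774,.143,-9.7);print(get_obs()['ft_torque'])
```

```text
t 9.97 pos [0.5913 0.1779 0.1434] yawY -5.36 tool d [-0.0005  0.0001  0.0004] tool z [ 7.e-04  8.e-04 -1.e+00] F [ 1.   0.9 -3.7]
turn 0.0757 deg 4.34
[ 0.33318693 -0.37341554  0.12099832]
```

play_rows([
  [0,0,0,0.03],
  [0,0,0,0.02],
  [0,0,0,0],
  [0,0,0,0],
])

```text
time_s: 10.48
tool_pos: [0.5913, 0.1778, 0.1434]
tool_rot: [0.756, 0.654, 0.0, -0.0]
contact_force: [2.2, 3.4, -3.0]
width: 0.0232
grip_force: 78.9
```

Run:
```python
from h import *
go(.5914,.1774,.143,-9.7);print(get_obs()['ft_torque'])
```

```text
t 10.47 pos [0.5913 0.1778 0.1434] yawY -8.25 tool d [-0.0004  0.0001  0.0004] tool z [ 7.e-04  7.e-04 -1.e+00] F [ 2.2  3.4 -3. ]
turn 0.0253 deg 1.45
[ 0.4944613  -0.5875504   0.14132641]
```

play_rows([
  [0,0,0,0.02],
  [0,0,0,0],
  [0,0,0,0],
])

```text
time_s: 10.85
tool_pos: [0.5913, 0.1778, 0.1434]
tool_rot: [0.763, 0.647, 0.0, -0.0]
contact_force: [3.2, 3.6, -2.5]
width: 0.0234
grip_force: 78.9
```

Run:
```python
from h import *
go(.5914,.1774,.143,-9.7);print(get_obs()['ft_torque'])
```

```text
t 10.85 pos [0.5913 0.1778 0.1434] yawY -9.39 tool d [-0.0004  0.0002  0.0004] tool z [ 7.e-04  6.e-04 -1.e+00] F [ 3.2  3.6 -2.5]
turn 0.0053 deg 0.31
[ 0.72382912 -0.67231966  0.1292988 ]
```

play_rows([
  [0,0,0,0.02],
  [0,0,0,0.01],
  [0,0,0,0],
])

```text
time_s: 11.22
tool_pos: [0.5913, 0.1779, 0.1434]
tool_rot: [0.772, 0.636, 0.0, 0.0]
contact_force: [3.2, 3.6, -2.8]
width: 0.0233
grip_force: 79.2
```

Run:
```python
from h import *
go(.5914,.1774,.143,-9.7);print(get_obs()['ft_torque'])
im,d,c=snap('wrist','w3');
a=im[120:350,180:430][:,:,::-1];cv2.imwrite('pics/c4.png',cv2.resize(a,None,fx=2.5,fy=2.5,interpolation=cv2.INTER_CUBIC))
```

```text
t 11.22 pos [0.5913 0.1779 0.1434] yawY -11.0 tool d [-0.0004  0.0002  0.0004] tool z [ 7.e-04 -0.e+00 -1.e+00] F [ 3.2  3.6 -2.8]
turn -0.0226 deg -1.3
[ 0.83013235 -0.87282462  0.89637373]
```

View pics/c4.png

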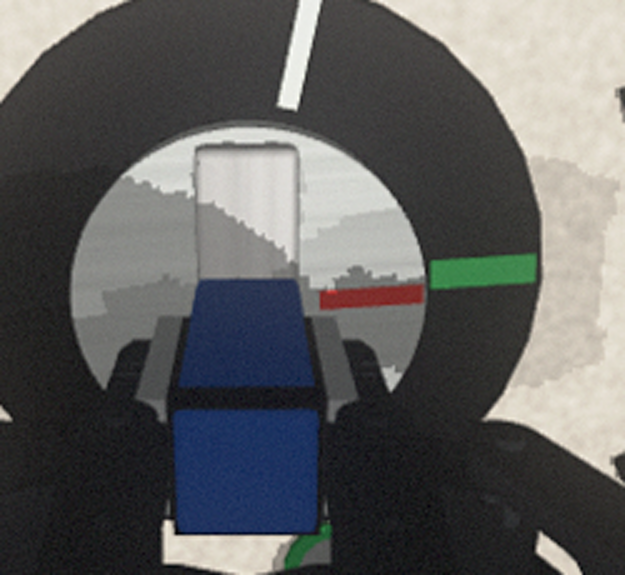

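The crop shows the red line at (372,297) in line with the green line at (485,271), apart from the height parallax. The torque jump to 0.9 N m fits the stop. I'll check the angles.

Run:
```python
from h import *
z=np.load('w3.npz');im=z['im'];c=dict(intrinsics=z['K'],R=z['R'],t=z['t'])
H,S,V=[x.astype(int) for x in cv2.split(cv2.cvtColor(im,cv2.COLOR_RGB2HSV))]
C=np.array([.5914,.1774])
for n,m,h,b in [('red',((H<8)|(H>172))&(S>110),.1065,(305,230,352,248)),('green',(H>45)&(H<85)&(S>90),.094,(345,215,400,240))]:
    k=np.zeros(m.shape,bool);k[b[1]:b[3],b[0]:b[2]]=1;v,u=np.nonzero(m&k)
    X=np.array([ray(c,a,e,h)[:2] for a,e in zip(u,v)]);q=X.mean(0)-C;w=np.linalg.svd(X-X.mean(0))[2][0]
    print(n,len(u),np.degrees(np.arctan2(q[1],q[0])),np.degrees(np.arctan(w[1]/w[0])))
go(.5914,.1774,.143,-9.7);print(get_obs()['ft_torque'])
```

```text
red 302 -8.159053391055432 -6.867998838347341
green 508 -7.506803749954565 -6.738080120937825
t 11.28 pos [0.5913 0.1779 0.1434] yawY -11.0 tool d [-0.0004  0.0002  0.0004] tool z [ 7.e-04 -0.e+00 -1.e+00] F [ 3.3  3.9 -3.3]
turn -0.0227 deg -1.3
[ 0.91720639 -0.8813992   0.89891264]
```

play_rows([
  [0,0,0,0.015],
  [0,0,0,0],
  [0,0,0,0],
])

```text
time_s: 11.65
tool_pos: [0.5913, 0.1779, 0.1434]
tool_rot: [0.776, 0.63, 0.0, 0.0]
contact_force: [3.7, 3.1, -2.9]
width: 0.0229
grip_force: 80.5
```

Run:
```python
from h import *
go(.5914,.1774,.143,-9.7);print(get_obs()['ft_torque'])
```

```text
t 11.65 pos [0.5913 0.1779 0.1434] yawY -11.83 tool d [-0.0005  0.0001  0.0004] tool z [ 7.e-04 -1.e-04 -1.e+00] F [ 3.7  3.1 -2.9]
turn -0.0371 deg -2.13
[ 0.91003959 -1.05314784  1.57723136]
```

play_rows([
  [0,0,0,-0.04],
  [0,0,0,-0.03],
  [0,0,0,0],
  [0,0,0,0],
])

```text
time_s: 12.15
tool_pos: [0.5906, 0.1771, 0.1432]
tool_rot: [0.755, 0.656, -0.0, -0.0]
contact_force: [2.5, 3.6, -2.0]
width: 0.0233
grip_force: 79.1
```

Run:
```python
from h import *
go(.5914,.1774,.143,-9.7);print(get_obs()['ft_torque'])
```

```text
t 12.15 pos [0.5906 0.1771 0.1432] yawY -8.07 tool d [0.0005 0.0008 0.0002] tool z [-0.0012  0.     -1.    ] F [ 2.5  3.6 -2. ]
turn 0.0284 deg 1.63
[ 0.78854328 -0.45487306  0.04516594]
```

play_rows([
  [0,0,-0.004,0],
  [0,0,-0.008,0],
  [0,0,-0.012,0],
  [0,0,-0.02,0],
  [0,0,-0.02,0],
])

```text
time_s: 12.78
tool_pos: [0.5903, 0.1758, 0.2085]
tool_rot: [0.755, 0.656, -0.001, 0.0]
contact_force: [0.5, -0.1, -2.7]
width: 0.023
grip_force: 79.1
```

Run:
```python
from h import *
go(.5035,-.1823,.2,83.71);print(get_obs()['ft_torque'])
```

```text
t 12.78 pos [0.5903 0.1758 0.2085] yawY -8.06 tool d [-0.3667 -0.0357  0.0093] tool z [-0.0018 -0.0019 -1.    ] F [ 0.5 -0.1 -2.7]
turn 1.5398 deg 88.23
[ 0.02180853 -0.03371234 -0.01086829]
```

play_rows([
  [-0.03,-0.003,0,0],
  [-0.054,-0.005,0,0],
  [-0.054,-0.005,0,0],
  [-0.054,-0.005,0,0],
  [-0.054,-0.005,0,0],
])

```text
time_s: 13.4
tool_pos: [0.5325, -0.0657, 0.2082]
tool_rot: [0.755, 0.656, -0.001, -0.0]
contact_force: [0.7, -0.4, -2.6]
width: 0.0234
grip_force: 79.3
```

play_rows([
  [-0.054,-0.005,0,0],
  [-0.05,-0.005,0,0],
  [-0.017,-0.003,0,0],
  [0,0,0,-0.12],
  [0,0,0,-0.16],
])

```text
time_s: 14.02
tool_pos: [0.5037, -0.1808, 0.2076]
tool_rot: [0.654, 0.757, -0.0, -0.001]
contact_force: [0.2, 0.4, -3.5]
width: 0.0231
grip_force: 79.0
```

play_rows([
  [0,0,0,-0.16],
  [0,0,0,-0.16],
  [0,0,0,-0.16],
  [0,0,0,-0.16],
  [0,0,0,-0.16],
])

```text
time_s: 14.65
tool_pos: [0.5038, -0.1807, 0.2076]
tool_rot: [0.307, 0.952, -0.0, -0.001]
contact_force: [-0.4, -0.6, -1.7]
width: 0.0232
grip_force: 79.0
```

play_rows([
  [0,0,0,-0.16],
  [0,0,0,-0.16],
  [0,0,0,-0.16],
  [0,0,0,-0.04],
  [0,0,0,0],
])

```text
time_s: 15.28
tool_pos: [0.5042, -0.181, 0.2075]
tool_rot: [0.056, 0.998, -0.0, -0.0]
contact_force: [0.3, -0.8, -2.9]
width: 0.0232
grip_force: 79.0
```

Run:
```python
from h import *
go(.5035,-.1823,.2,83.71)
im,d,c=snap('wrist','w4');go(.5035,-.1823,.2,83.71)
a=im[90:350,180:400][:,:,::-1];cv2.imwrite('pics/c5.png',cv2.resize(a,None,fx=2.3,fy=2.3,interpolation=cv2.INTER_CUBIC))
```

```text
t 15.28 pos [ 0.5042 -0.181   0.2075] yawY 83.62 tool d [ 0.0006 -0.0014  0.0075] tool z [-6.e-04 -1.e-04 -1.e+00] F [ 0.3 -0.8 -2.9]
turn -0.0016 deg -0.09
t 15.32 pos [ 0.5043 -0.181   0.2074] yawY 83.62 tool d [ 0.0007 -0.0014  0.0074] tool z [-5.e-04 -2.e-04 -1.e+00] F [-0.1 -0.1 -3. ]
turn -0.0016 deg -0.09
```

View pics/c5.png

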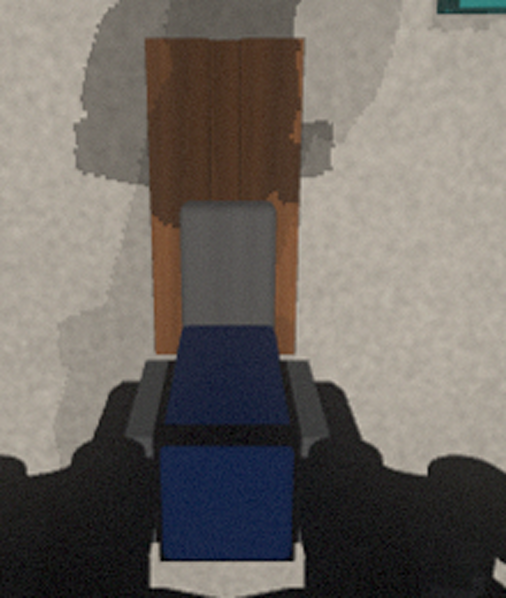

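The crop shows the rest from (146,38) to (304,38) and down to y=353, with the groove near x=224. The bar is at (181–275,205).

Run:
```python
from h import *
z=np.load('w4.npz');d=z['d'];c=dict(intrinsics=z['K'],R=z['R'],t=z['t'])
f=lambda p,h:ray(c,180+p[0]/2.3-.35,90+p[1]/2.3-.35,h)
an=lambda a,b:np.degrees(np.arctan2(*(b-a)[1::-1]))
q=[f(p,.032) for p in [(146,38),(304,38),(295,353),(156,353)]];print('rest',[x.round(4) for x in q],an(q[0],q[3]),an(q[1],q[2]),np.linalg.norm(q[0]-q[1]))
P=pts(c,d);k=P[190:228,262:296];zb=np.median(k[...,2]);print('barz',zb)
w=[f(p,zb) for p in [(180.5,203),(275.5,203),(275,325),(182.5,325)]];print(an(w[0],w[3]),an(w[1],w[2]),np.linalg.norm(w[0]-w[1]))
u=np.array([np.cos(np.radians(-6.3)),np.sin(np.radians(-6.3))]);n=np.array([-u[1],u[0]])
e=(w[0]+w[1])[:2]/2; ctr=e+.042*u; r=(q[0]+q[1])[:2]/2+.075*u
print('bar ctr',ctr,'rest ctr',r,'lateral bar-rest',(ctr-r)@n,'along',(ctr-r)@u, 'edgewise',[(x[:2]-r)@n for x in q],[(x[:2]-r)@n for x in w])
```

```text
rest [array([ 0.4123, -0.207 ,  0.032 ]), array([ 0.42  , -0.1384,  0.032 ]), array([ 0.5677, -0.1545,  0.032 ]), array([ 0.56  , -0.2235,  0.032 ])] -6.358444559381884 -6.223326165912474 0.06906721552728683
barz 0.18107163421256273
-6.526256031895153 -5.407060297809833 0.023083223983018007
bar ctr [ 0.50364413 -0.1811645 ] rest ctr [ 0.4906837  -0.18090909] lateral bar-rest 0.0011683387943454639 along 0.012910189472910762 edgewise [np.float64(-0.03453359554547176), np.float64(0.03453359554547177), np.float64(0.034732422698111706), np.float64(-0.03468518179760325)] [np.float64(-0.01037327092132789), np.float64(0.012709948510018835), np.float64(0.013202269202396465), np.float64(-0.010498022439370694)]
```

play_rows([
  [0.0006,-0.0013,0.02,0],
  [0,0,0.04,0],
  [0,0,0.035,0],
  [0,0,0.02,0],
  [0,0,0.01,0],
])

```text
time_s: 15.95
tool_pos: [0.5034, -0.182, 0.0812]
tool_rot: [0.055, 0.998, 0.0, -0.001]
contact_force: [-1.1, 0.7, -2.0]
width: 0.023
grip_force: 79.1
```

play_rows([
  [0,0,0.006,0],
  [0,0,0.003,0],
  [0,0,0.002,0],
  [0,0,0,0],
  [0,0,0,0],
])

```text
time_s: 16.58
tool_pos: [0.504, -0.1824, 0.0717]
tool_rot: [0.055, 0.998, -0.0, 0.0]
contact_force: [0.0, -0.6, -2.0]
width: 0.0231
grip_force: 79.1
```

Run:
```python
from h import *
go(.5035,-.1823,.0685,83.71);print(get_obs()['ft_torque'])
```

```text
t 16.57 pos [ 0.504  -0.1824  0.0717] yawY 83.71 tool d [ 0.0005 -0.      0.0032] tool z [ 6.e-04 -2.e-04 -1.e+00] F [ 0.  -0.6 -2. ]
turn -0.0 deg -0.0
[-0.0007827  -0.01319018  0.0227002 ]
```

play_rows([
  [0,0,0.002,0],
  [0,0,0.001,0],
  [0,0,0,0],
  [0,0,0,0],
])

```text
time_s: 17.08
tool_pos: [0.5038, -0.1823, 0.0685]
tool_rot: [0.055, 0.998, 0.0, 0.0]
contact_force: [-1.8, 0.9, 1.1]
width: 0.0232
grip_force: 79.5
```

Run:
```python
from h import *
go(.5035,-.1823,.0685,83.71);print(get_obs()['ft_torque'])
```

```text
t 17.07 pos [ 0.5038 -0.1823  0.0685] yawY 83.71 tool d [ 0.0003 -0.0001  0.    ] tool z [ 0.  0. -1.] F [-1.8  0.9  1.1]
turn 0.0 deg 0.0
[ 0.06563642  0.15003689 -0.02221293]
```

play_rows([
  [0,0,0,0],
  [0,0,0,0],
], grip_force=20)

```text
time_s: 17.32
tool_pos: [0.5038, -0.1822, 0.0685]
tool_rot: [0.055, 0.998, 0.0, -0.0]
contact_force: [-1.9, 0.7, 3.2]
width: 0.0232
grip_force: 79.5
```

play_rows([
  [0,0,0,0],
  [0,0,0,0],
  [0,0,0,0],
  [0,0,0,0],
  [0,0,0,0],
], hand=1)

```text
time_s: 17.95
tool_pos: [0.5038, -0.1823, 0.0683]
tool_rot: [0.055, 0.998, -0.0, -0.0]
contact_force: [0.6, 0.7, -0.4]
width: 0.0853
grip_force: 0.0
```

play_rows([
  [0,0,-0.01,0],
  [0,0,-0.03,0],
  [0,0,-0.04,0],
  [0,0,-0.05,0],
  [0,0,-0.03,0],
])

```text
time_s: 18.58
tool_pos: [0.5045, -0.1827, 0.2317]
tool_rot: [0.055, 0.998, -0.001, 0.002]
contact_force: [0.5, -0.1, -1.2]
width: 0.0851
grip_force: 0.0
```

play_rows([
  [0.04,0,0,0],
  [0.04,0,0,0],
  [0,0,0,0],
])

```text
time_s: 18.95
tool_pos: [0.4211, -0.1733, 0.229]
tool_rot: [0.056, 0.998, 0.0, -0.001]
contact_force: [-0.2, 0.1, -0.4]
width: 0.0852
grip_force: 0.0
```

Run:
```python
from h import *
im,d,c=snap('side','s9'); w,_,_=snap('wrist','w9'); go(.5,-.18,.2)
a=cv2.resize(im[110:290,170:370],None,fx=2.5,fy=2.5,interpolation=cv2.INTER_CUBIC);b=cv2.resize(w[:,150:400],None,fx=1.07,fy=1.0714)
b=cv2.resize(b,(267,450));cv2.imwrite('pics/c6.png',np.hstack([a,b])[:,:,::-1])
```

```text
t 19.05 pos [ 0.4248 -0.1736  0.2292] yawY 83.7 tool d [-0.0754  0.0019  0.0293] tool z [ 2.1e-03 -5.0e-04 -1.0e+00] F [-0.1  0.2 -0.6]
```

View pics/c6.png

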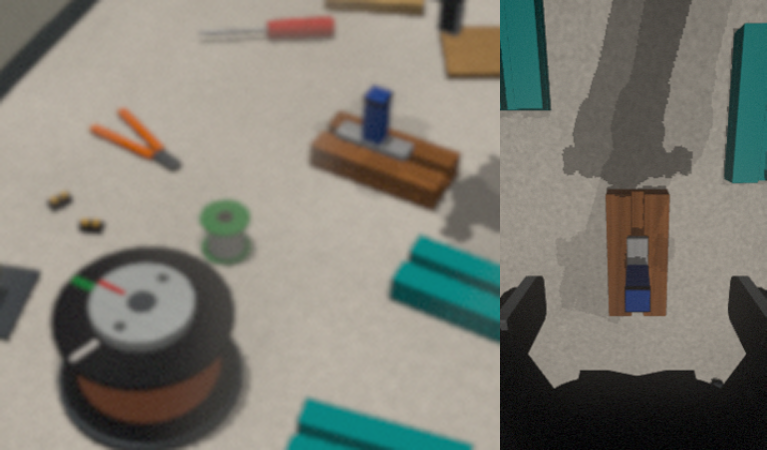

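The side view shows the spanner upright and seated in the rest at (375,120). The ring's red line at (110,288) meets the green line at (82,283), and the other items have not moved. The arm is clear of everything, so I'm handing the job in.

```bash
python3 -c "
from bench import *
print(job_done())"
```

```text
the job is handed in; nothing more can be done
None
```

The lock ring is turned clockwise to its stop with its red line on the green line, the spanner is back on its wooden rest with its pins in the groove, and the job was handed in at about 19 s with nothing else on the bench touched.

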